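Strip a vegetable slicer for washing: gate to the rack, hub cap off

ROBOT

A 7-joint arm with a two-finger parallel gripper is mounted at the origin on a cart in front of the work surface, level with it; the furniture and walls round the work are solid. World frame = base frame: x ahead of the robot, y to its left, z up, the work surface at z = 0. Lengths are in m, angles in rad, forces in N, time in s.
With the tool pointing down it reaches from about 0.425 to 0.925 m from the base axis. Payload 6.8 kg.
Tool frame: the origin (TCP) lies on the centre line of the jaws, within the pads' length; the fingertips stand 25 mm ahead of it and the grasp point (between the pads) lies 6 mm ahead of it; z points along the fingers, y is the line along which they close (so a half turn about z gives the same grasp; the last joint's range is limited). The gripper opens to 85 mm and grips with 20 to 120 N. Pads are 22 mm wide; open, the fingers measure 114 mm over their backs; the gripper's body (76 mm by 85 mm) begins 54 mm behind the grasp point. The pads swing forward as they close: fully open they stand 13 mm farther back than shut.
Start: joints at [-1.292, 0.477, 0.022, 1.555, -0.011, 1.109, -0.083], TCP at [0.255, 0.625, 0.256] pointing down, gripper open.
Joint ranges: [-2.96, 2.96], [-0.34, 2.1], [-1.41, 1.46], [0.24, 2.44], [-1.37, 4.51], [0.17, 1.92], [-2.96, 2.96]. Speed limits (rad/s): [2.39, 2.39, 3.14, 3.14, 3.14, 3.14, 3.14].

INTERFACE

Orientations are given as a rotation vector (axis times angle).
In Python, from bench import status, imaging, workorder gives the robot as it stands.
- The arm moves only by the tool send_rows, never from a script. Its argument "steps" is a list of rows, each an object of numbers: "dx", "dy", "dz": the shift along the tool's x, y, z in cm; "yaw": the turn about the tool's z in degrees; "gripper": the opening, from 0 (shut) to 1 (fully open). A call has 1 to 5 rows; each row is the pose to reach, as a shift and turn from the pose commanded when the call began, along the tool's axes at that moment; what a row does not reach only later rows make up. A row lasts 1/8 s, in which the tool goes at most 62.5 mm and 10.7 degrees, less where a joint would pass 70% of its speed; a pose out of reach is approached as far as the arm can. A call with a gripper value outside its range is refused whole. The fingers move at their own pace and stop on an object; "force" is the grip in N (left out, the last holds). Time passes only in rows, so rows that repeat a pose let the fingers close. It gives the time, the measured TCP pose, the force, the opening and the grip force at its end, in the units of the state.
- status.get_obs(): the state, without advancing time (a new reading comes with each control period).
- imaging.grab_frame(name): name is "side" or "top" or "wrist"; returns a dict with "color" (384x512x3 uint8, red, green, blue), "depth" (384x512 float32, m along the optical axis (not along the pixel's ray), 0 where there is no reading), "K" (3x3 intrinsics, pixels), "R" (3x3) and "t" (3): a world point X has camera coordinates R X + t. Camera axes: x right, y down, z forward; pixel columns grow to the right and rows downward; lengths in m; the calibration is good to about 2 mm. A picture is of the moment at which its call begins.
- workorder.hand_in(): hands the job in; it is judged then, once.
The state is a dict: "clock": time; "joints": joint angles; "qvel": joint speeds; "tau": joint torques, N m; "tcp_pos": TCP position; "orientation": TCP orientation; "contact_force": force on the tool from outside, world axes, zero at the start; "moment": the same for the moment, N m; "grip_width": finger opening in m; "gripper_force": force on a finger pad.
Only numpy, scipy, OpenCV 4.12 (cv2) and the standard library are available. Lean on these libraries where they do the work, as an engineer would, in place of code of your own. Each camera call takes 0.05 s, during which the arm holds its last target. There are 200 camera calls.

TASK

Strip the vegetable slicer for washing: first draw its feed gate straight up out of the two slotted uprights and stand it on edge in a free slot of the wire plate rack, well in between the wires and let go. Then take off the quarter-turn hub cap over the slicing disc: some of these caps undo anticlockwise and some clockwise and it does not show, so try it one way, and if it stops, the other way, until it is free. Lift it off and finish while holding it level in the gripper, a good 10 cm above where it sat, and leave the glass, the mug and the salt shaker where they stand.

Things in the scene. Friction and masses are not known exactly. Their poses are not given: they have to be found in the camera images.
- slicer: table-top vegetable slicer, does not move: white housing 190 (x) x 212 (y) mm, 72 mm high, dial and rocker switch on its front (-x) face, 140 mm steel slicing disc on top (79 mm up), hub cap at the disc's centre, two slotted uprights in front of it that hold the feed gate on edge. Origin on the worktop under the hub; z up, x from front to back, y along the gate.
- gate_slots (a point): on the slicer, midway between the tops of the uprights, 132 mm up, 42 mm in front (-x) of the hub axis. Uprights: white, 26 x 20 mm, centred 89 mm to either side (y); slots 9 mm wide, open at the top, floor 86 mm up, so that they guide the gate's lower 46 mm: draw it up further than that. With the gate in, a gripper cannot turn on the cap.
- gate: feed gate: flat metal plate 176 mm wide (its y), 86 mm high (its z), 6 mm thick (its x), with a folded pull edge 10 mm thick and 150 mm wide over its top 14 mm. 0.1 to 0.17 kg. Origin at the middle of the lower edge. It starts in the uprights, axes along the slicer's, top edge 172 mm above the worktop (45 mm above the cap's top).
- hub_cap: round black fluted hub cap, 52 mm in diameter, 42 mm high, hollow below, 0.05 to 0.1 kg; origin at the centre of its lower rim, z up. A plain rib at its +x and -x side marks the two lugs inside, locked under ledges of the hub. Seated, its rim is 85 mm above the worktop. It starts with x within 0.1 rad of the slicer's x. Plain cylinder to the fingers; grip it at any yaw.
- cap_top (a point): centre of the cap's top face, 127 mm above the worktop when seated. A spring presses the cap up (6 N), so it drags a little when turned (under 0.2 N m). One way round, unseen and different from start to start, it meets a hard stop 0.2 to 0.45 rad from where it starts; the other way (now and then either way) it goes on turning.
- hub (a point): fixed, on the hub axis at the foot of the cap's neck, 82 mm above the worktop; the cap's rim sits 3 mm above it. When the cap's x axis is 55 to 125 degrees away from the slicer's x axis (either way) its lugs are clear of the ledges, the spring raises it about 4 mm, and it lifts straight off; the neck and spring pin are 45 mm tall. Aim for 70 to 85 degrees.
- rack: wire plate rack, does not move, 148 mm long (its x), 119 mm wide (its y). Seven arched wires, 5 mm thick, 60 mm high, lie across it at x = -66, -44, -22, 0, 22, 44, 66 mm. The slot at x = 55 mm holds a white plate 176 mm across, standing 195 mm high (lift things over it or go round); those at x = -55, -33, -11, 11, 33 are free. Origin on the worktop under its centre, z up.
- free_slot (a point): on the rack, the middle of the free slot at x = -33 mm, 17 mm above the worktop: the height of the two rails (along the rack's x at y = +-35 mm) on which things in the slots rest. 17 mm free between the wires of a slot. A plate stands in it with its flat faces across the rack's x axis and leans a little on a wire when let go.
- salt_shaker: salt shaker, 44 mm across, 90 mm tall, loose, origin at the centre of its underside; a bystander
- tea_glass: empty tea glass, 77 mm across, 89 mm tall, loose, origin at the centre of its underside; a bystander
- mug: coffee mug with a side handle, 86 x 118 mm, 96 mm tall, loose, origin at the centre of its underside; a bystander
Things that resemble listed ones, but are neither listed nor needed, are in the scene too. There is more than one size of the hub_cap; the job needs the smaller.

How it is judged:
By the outcome, as a careful person would: the job done as asked, in the order asked, and still so for the second after the job is handed in, while the arm keeps its last pose, push and grip.
It also fails if it takes over 70 s, if anything falls off the work surface, if the arm or the gripper's body presses on something with over 40 N, if the wrist force passes 120 N, or if a joint passes its speed limit or range.

## Working session

There is one attempt and no reset: what is moved stays moved. The work goes in short steps, Python scripts to look and compute and a tool call to move; the robot and the scene stay as the last step left them, time stands still between calls to the robot, and variables do not carry over. Pictures are saved under pics/ and viewed, at most 10 in all, crops included, and the job is handed in when it is done.

Besides the shell and the picture viewer there is one more tool, called in YAML: its name, and indented under it one key for each argument. send_rows: Moves the arm, as the interface text tells. Its arguments: {"type":"object","properties":{"steps":{"type":"array"},"force":{"type":"number"}},"required":["steps"]}

```bash
mkdir -p pics
cat > h.py <<'E'
import numpy as np, cv2
from bench import status, imaging, workorder
def grab(n):
    f=imaging.grab_frame(n); np.savez(f'/tmp/{n}.npz',**f); return f
def cloud(f):
    d=f['depth'];h,w=d.shape;u,v=np.meshgrid(np.arange(w),np.arange(h))
    K=f['K'];c=np.stack([(u-K[0,2])/K[0,0]*d,(v-K[1,2])/K[1,1]*d,d],-1)
    X=(c-f['t'])@f['R']; X[d==0]=np.nan; return X
E
python3 - <<'E'
from h import *
fs=[grab(n) for n in("side","top")]
cv2.imwrite('pics/a.png',cv2.resize(fs[0]['color'][...,::-1],(800,600)))
cv2.imwrite('pics/b.png',cv2.resize(fs[1]['color'][...,::-1],(800,600)))
for f in fs: print(-f['R'].T@f['t'],f['R'].tolist())
print(status.get_obs())
E
```

```text
[ 0.14740912 -0.87897523  0.65726448] [[0.918240960484072, -0.3951449295191904, 0.026344319398354982], [-0.1766772869640338, -0.46828264331002445, -0.8657346604159988], [0.35442724889646543, 0.7902985832265234, -0.49980943827606206]]
[0.35079174 0.00451101 1.33878865] [[0.017854857880192126, -0.9998405672894927, -0.00020988640813759805], [-0.9890820063914691, -0.017632021812822078, -0.14630754061024465], [0.14628051368075096, 0.002819895214071373, -0.9892391316098843]]
{'clock': 0.1, 'joints': array([-1.29212597,  0.47772259,  0.02237714,  1.5563192 , -0.01148665,
        1.10932984, -0.08308244]), 'qvel': array([-4.08738469e-05, -2.18559017e-03, -1.23945035e-03, -3.53051486e-03,
       -3.63108372e-04, -2.03411849e-03,  8.12255183e-04]), 'tau': array([ 4.61153846e-03, -5.97765183e+01,  1.61320243e+00, -2.81953061e+01,
        1.27865392e-02,  5.15821535e-03, -4.85310480e-06]), 'tcp_pos': array([0.25445623, 0.62467801, 0.25543423]), 'orientation': array([-6.03704290e-01, -3.08286629e+00,  2.57830722e-03]), 'contact_force': array([-0.31270267,  0.61057396,  0.15052759]), 'moment': array([0.04142662, 0.01847863, 0.02440728]), 'gripper_force': 0.0, 'grip_width': 0.08536227174703426}
```

View pics/a.png

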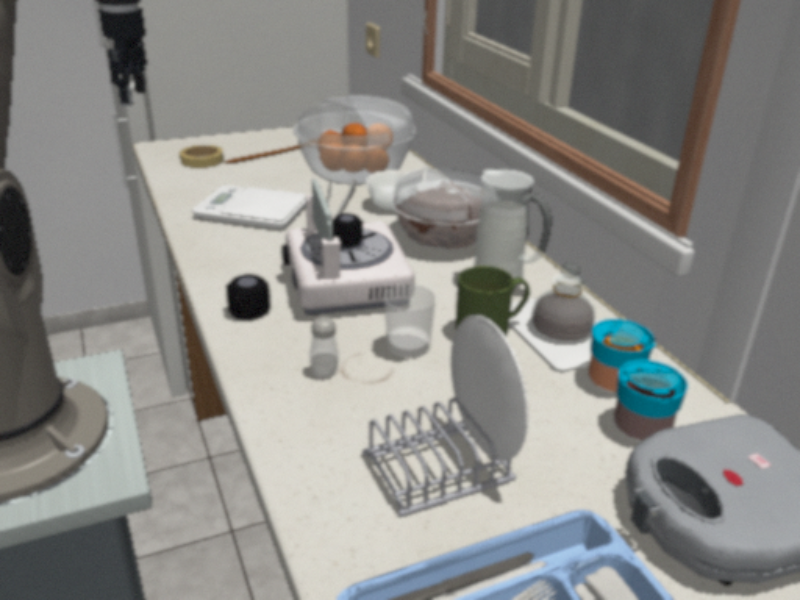

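View pics/b.png

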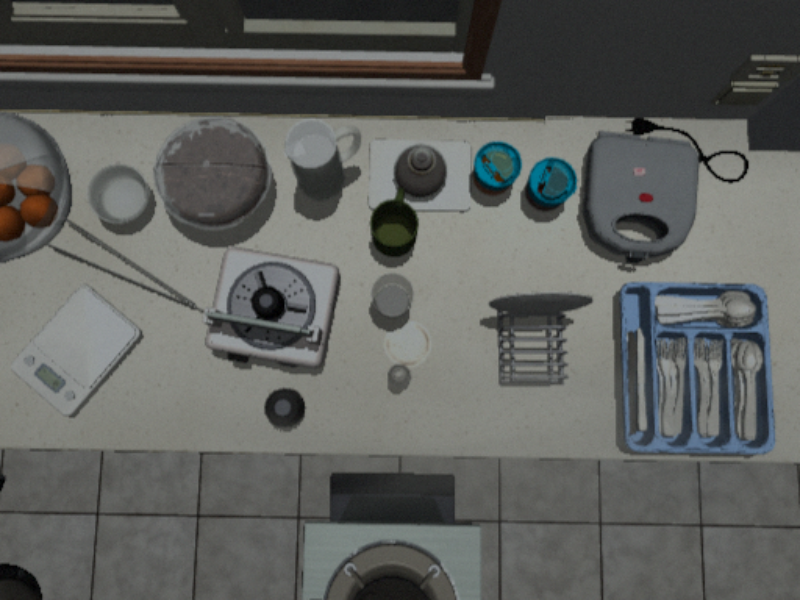

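The side view shows the gate in the slicer at about (320,225), the cap at (347,230) and the rack at (440,460). In the top view the gate's edge runs from (207,315) to (318,333), the cap is at (268,302) and the rack at (532,347) with its plate at the far (+x) end. The large decoy cap lies at (285,408).

```bash
cat > m.py <<'E'
from h import *
f=dict(np.load('/tmp/top.npz'));X=cloud(f);c=f['color'].astype(int)
def ray(uv,z):
    uv=np.atleast_2d(uv).astype(float);K=f['K'];d=np.c_[(uv-[K[0,2],K[1,2]])/[K[0,0],K[1,1]],np.ones(len(uv))]@f['R'];C=-f['R'].T@f['t'];return C+d*((z-C[2])/d[:,2])[:,None]
def box(m):  # min area rect in world at mean z
    P=X[m][:,:2].astype(np.float32);r=cv2.minAreaRect(P*1000);return r
U=lambda a:np.array(a)/1.5625
def reg(x0,x1,y0,y1):
    m=np.zeros(X.shape[:2],bool);m[int(y0/1.5625):int(y1/1.5625),int(x0/1.5625):int(x1/1.5625)]=1;return m
sl=reg(190,350,240,375)
m=sl&(X[...,2]>.158)&(X[...,2]<.19);print('gate',m.sum(),box(m),np.nanmedian(X[m],0), np.nanpercentile(X[m][:,2],[5,95]))
black=(c.max(-1)<45)
m2=sl&black&(X[...,2]>.115)&(X[...,2]<.14);print('cap',m2.sum(),box(m2),np.median(X[m2],0),cv2.minEnclosingCircle(X[m2][:,:2].astype(np.float32)))
m3=sl&(X[...,2]>.06)&(X[...,2]<.095)&(c.min(-1)>130);print('housing',m3.sum(),box(m3))
m4=sl&(X[...,2]>.07)&(X[...,2]<.09)&(c.max(-1)<130);print('disc',m4.sum(),cv2.minEnclosingCircle(X[m4][:,:2].astype(np.float32)))
rk=reg(480,600,280,395)
m=rk&(X[...,2]>.09);print('plate',m.sum(),box(m),np.nanmax(X[m][:,2]))
m=rk&(X[...,2]>.045)&(X[...,2]<.075);print('wires',m.sum(),box(m))
# table
print('table z',np.nanmedian(X[reg(440,480,300,400)],0))
cr=f['color'][140:260,290:400,::-1];cv2.imwrite('pics/c.png',np.hstack([cv2.resize(cr,(400,436),interpolation=cv2.INTER_CUBIC),cv2.resize(f['color'][140:260,120:230,::-1],(400,436),interpolation=cv2.INTER_CUBIC)]))
E
python3 m.py
```

```text
gate 259 ((491.0606384277344, 230.7388458251953), (173.67874145507812, 10.318964958190918), 81.02438354492188) [0.49035823 0.22818544 0.1712116 ] [0.16184557 0.17490978]
cap 253 ((519.8890380859375, 225.4683380126953), (173.49632263183594, 73.03726196289062), 82.89972686767578) [0.52651353 0.22127891 0.12593485] ((0.48830607533454895, 0.2294023633003235), 0.08685197681188583)
housing 1380 ((533.377685546875, 222.1849365234375), (198.0448455810547, 178.77052307128906), 80.71739959716797)
disc 1993 ((0.5330430865287781, 0.22162432968616486), 0.13173188269138336)
plate 626 ((538.063720703125, -246.75039672851562), (15.275033950805664, 173.2063751220703), 1.4847800731658936) 0.19498175766626794
wires 529 ((475.0779724121094, -237.30581665039062), (124.5321273803711, 136.3760528564453), 0.8916553854942322)
table z [ 4.64883965e-01 -1.18374742e-01  1.12266724e-04]
```

View pics/c.png

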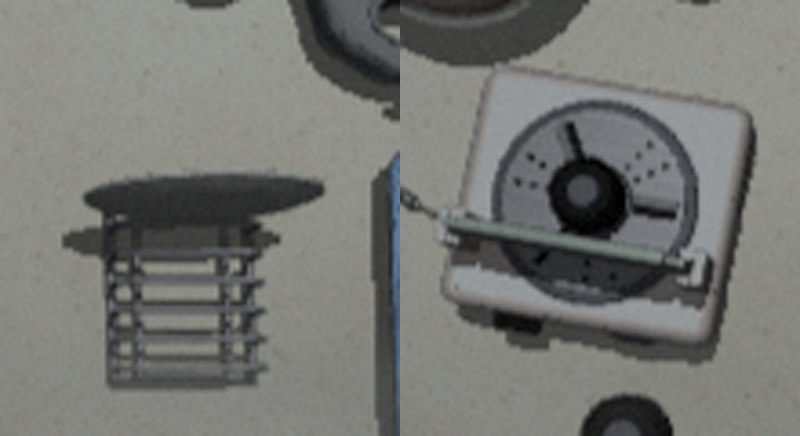

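The crop shows the rack's wires nearly parallel to world y, and the slicer turned about -9°. I'll measure the wires and shift targets next.

```bash
cat >> h.py <<'E'
from scipy.spatial.transform import Rotation as Rn
def go(p,ang=None):  # world TCP target, desired world angle of tool y (deg, mod 180)
    s=status.get_obs();R=Rn.from_rotvec(s['orientation']).as_matrix()
    d=R.T@(np.array(p)-s['tcp_pos'])*100
    cur=np.degrees(np.arctan2(R[1,1],R[0,1]));out=''
    if ang is not None: out='yaw opts %.1f %.1f'%tuple(-(((ang+k-cur+180)%360)-180) for k in(0,180))
    print('d cm',d.round(2),out,'cur',s['tcp_pos'].round(4),'yang %.1f'%cur,'tilt',R[:,2].round(3),'j',s['joints'].round(2),'w %.4f F'%s['grip_width'],s['contact_force'].round(1),'gf %.1f t %.2f'%(s['gripper_force'],s['clock']))
E
cat > w.py <<'E'
import sys;sys.argv=['x']
exec(open('m.py').read().split("sl=reg")[0])
rk=reg(470,610,280,400)
m=rk&(X[...,2]>.05)&(X[...,2]<.07);P=X[m]
best=None
for a in np.arange(-6,6.1,.25):
    t=np.radians(a);q=P[:,0]*np.cos(t)+P[:,1]*np.sin(t)
    ph=np.exp(2j*np.pi*q/.022).mean()
    if best is None or abs(ph)>best[0]: best=(abs(ph),a,np.angle(ph)/2/np.pi*.022,q)
print(best[:3]);a=best[1];q=best[3]
h,e=np.histogram(q,np.arange(.38,.56,.002));print([(round(x,3),n) for x,n in zip(e,h)if n])
t=np.radians(a);yy=-P[:,0]*np.sin(t)+P[:,1]*np.cos(t);print('yy',np.percentile(yy,[0,1,5,50,95,99,100]).round(3))
for z0,z1 in((.1,.13),(.13,.16),(.16,.2)):
    s=X[rk&(X[...,2]>z0)&(X[...,2]<z1)];print(z0,s.mean(0))
go([.491,.2305,.25],-9)
E
python3 w.py
```

```text
(np.float64(0.8553956306483246), np.float64(1.0), np.float64(-0.007135933878389532))
[(np.float64(0.408), np.int64(40)), (np.float64(0.41), np.int64(40)), (np.float64(0.412), np.int64(1)), (np.float64(0.43), np.int64(40)), (np.float64(0.432), np.int64(37)), (np.float64(0.434), np.int64(3)), (np.float64(0.452), np.int64(39)), (np.float64(0.454), np.int64(30)), (np.float64(0.456), np.int64(8)), (np.float64(0.474), np.int64(39)), (np.float64(0.476), np.int64(27)), (np.float64(0.478), np.int64(14)), (np.float64(0.496), np.int64(29)), (np.float64(0.498), np.int64(14)), (np.float64(0.5), np.int64(35)), (np.float64(0.518), np.int64(20)), (np.float64(0.52), np.int64(21)), (np.float64(0.522), np.int64(34)), (np.float64(0.524), np.int64(26)), (np.float64(0.526), np.int64(9)), (np.float64(0.532), np.int64(2))]
yy [-0.314 -0.313 -0.306 -0.256 -0.207 -0.201 -0.177]
0.1 [ 0.53320817 -0.23738652  0.11688735]
0.13 [ 0.53567646 -0.2416666   0.14614713]
0.16 [ 0.53974479 -0.24436955  0.17629813]
d cm [-36.77 -27.58   0.59] yaw opts 76.8 -103.2 cur [0.2545 0.6247 0.2554] yang 67.8 tilt [-0.    -0.002 -1.   ] j [-1.29  0.48  0.02  1.56 -0.01  1.11 -0.08] w 0.0854 F [-0.3  0.6  0.2] gf 0.0 t 0.10
```

send_rows:
  steps:
    - {"dx": -4.5, "dy": -3.4, "dz": -0.5, "yaw": 9.5}
    - {"dx": -9, "dy": -6.8, "dz": -1, "yaw": 19}
    - {"dx": -13.5, "dy": -10.2, "dz": -1, "yaw": 28.5}
    - {"dx": -18, "dy": -13.6, "dz": -1, "yaw": 38}
    - {"dx": -18, "dy": -13.6, "dz": -1, "yaw": 38}

```text
validation failed for argument at $.st...
```

```bash
python3 -c "
from h import *
go([.491,.2305,.25],-9)"
```

```text
d cm [-36.77 -27.58   0.59] yaw opts 76.8 -103.2 cur [0.2545 0.6247 0.2554] yang 67.8 tilt [-0.    -0.002 -1.   ] j [-1.29  0.48  0.02  1.56 -0.01  1.11 -0.08] w 0.0854 F [-0.3  0.6  0.2] gf 0.0 t 0.10
```

send_rows:
  steps:
    - {"dx": -4.5, "dy": -3.4, "dz": -0.5, "yaw": 9.5, "gripper": 1}
    - {"dx": -9, "dy": -6.8, "dz": -1, "yaw": 19, "gripper": 1}
    - {"dx": -13.5, "dy": -10.2, "dz": -1, "yaw": 28.5, "gripper": 1}
    - {"dx": -18, "dy": -13.6, "dz": -1, "yaw": 38, "gripper": 1}
    - {"dx": -18, "dy": -13.6, "dz": -1, "yaw": 38, "gripper": 1}

```text
clock: 0.72
tcp_pos: [0.3734, 0.4263, 0.2663]
orientation: [1.587, 2.709, -0.002]
contact_force: [-0.4, 0.3, 0.1]
grip_width: 0.0854
gripper_force: 0.0
```

```bash
python3 -c "
from h import *
go([.491,.2305,.25],-9)"
```

```text
d cm [-22.83   0.69   1.69] yaw opts 38.3 -141.7 cur [0.3734 0.4263 0.2663] yang 29.3 tilt [ 0.001 -0.002 -1.   ] j [-1.14  0.29  0.22  1.82 -0.07  1.04 -0.39] w 0.0854 F [-0.4  0.3  0.1] gf 0.0 t 0.72
```

send_rows:
  steps:
    - {"dx": -5.7, "dy": 0.2, "dz": 0, "yaw": 9.6, "gripper": 1}
    - {"dx": -11.4, "dy": 0.4, "dz": 0, "yaw": 19.2, "gripper": 1}
    - {"dx": -17, "dy": 0.5, "dz": 0.5, "yaw": 28.8, "gripper": 1}
    - {"dx": -22.8, "dy": 0.7, "dz": 1, "yaw": 38.3, "gripper": 1}
    - {"dx": -22.8, "dy": 0.7, "dz": 1, "yaw": 38.3, "gripper": 1}

```text
clock: 1.35
tcp_pos: [0.4914, 0.2328, 0.256]
orientation: [2.386, 2.041, -0.002]
contact_force: [0.2, 0.5, -0.5]
grip_width: 0.0857
gripper_force: 0.0
```

Run:
```python
from h import *
go([.491,.2305,.171],-9)
f=grab('wrist');X=cloud(f)
m=(X[...,2]>.155)&(X[...,2]<.182)&(abs(X[...,0]-.49)<.05)&(abs(X[...,1]-.23)<.1)
print(m.sum(),cv2.minAreaRect((X[m][:,:2]*1000).astype(np.float32)),np.median(X[m],0))
cv2.imwrite('pics/d.png',f['color'][...,::-1])
```

```text
d cm [-0.21 -0.01  8.5 ] yaw opts 0.1 -179.9 cur [0.4914 0.2328 0.256 ] yang -8.9 tilt [ 0.    -0.002 -1.   ] j [-0.92  0.27  0.43  1.89 -0.13  1.   -0.58] w 0.0857 F [ 0.2  0.5 -0.5] gf 0.0 t 1.35
2294 ((489.8063049316406, 229.0000762939453), (174.3701629638672, 10.017009735107422), 80.98410034179688) [0.49216803 0.24478357 0.17198254]
```

View pics/d.png

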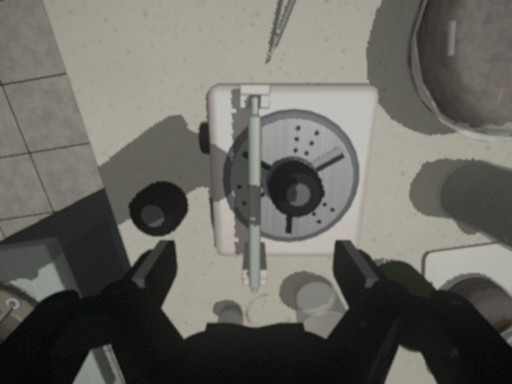

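The wrist view shows the gate at column 255 running up and down, centred between the fingers, with the cap right of it at (297,187). I'll lower, then close.

send_rows:
  steps:
    - {"dx": -0.2, "dy": -0.1, "dz": 3, "yaw": 0, "gripper": 0.6}
    - {"dx": -0.2, "dy": -0.1, "dz": 6, "yaw": 0, "gripper": 0.6}
    - {"dx": -0.2, "dy": -0.1, "dz": 8.4, "yaw": 0, "gripper": 0.6}
    - {"dx": -0.2, "dy": -0.1, "dz": 8.4, "yaw": 0, "gripper": 0.6}
  force: 50

```text
clock: 1.9
tcp_pos: [0.4862, 0.2367, 0.1706]
orientation: [-2.374, -2.056, 0.006]
contact_force: [0.0, -0.3, -0.1]
grip_width: 0.0509
gripper_force: 0.0
```

send_rows:
  steps:
    - {"dx": 0, "dy": 0, "dz": 0, "yaw": 0, "gripper": 0}
    - {"dx": 0, "dy": 0, "dz": 0, "yaw": 0, "gripper": 0}
    - {"dx": 0, "dy": 0, "dz": 0, "yaw": 0, "gripper": 0}
    - {"dx": 0, "dy": 0, "dz": 0, "yaw": 0, "gripper": 0}
    - {"dx": 0, "dy": 0, "dz": 0, "yaw": 0, "gripper": 0}
  force: 50

```text
clock: 2.52
tcp_pos: [0.4895, 0.2358, 0.1735]
orientation: [2.379, 2.051, 0.005]
contact_force: [2.1, 0.9, 6.0]
grip_width: 0.009
gripper_force: 49.8
```

```bash
python3 -c "
from h import *
go([.491,.2305,.171],-9)"
```

```text
d cm [-0.5   0.23  0.25] yaw opts 0.5 -179.5 cur [0.4895 0.2358 0.1735] yang -8.5 tilt [ 0.003  0.002 -1.   ] j [-0.88  0.38  0.4   1.97 -0.2   0.82 -0.52] w 0.0090 F [2.1 0.9 6. ] gf 49.8 t 2.52
```

send_rows:
  steps:
    - {"dx": 0, "dy": 0, "dz": -1, "yaw": 0, "gripper": 0}
    - {"dx": 0, "dy": 0, "dz": -2.5, "yaw": 0, "gripper": 0}
    - {"dx": 0, "dy": 0, "dz": -4, "yaw": 0, "gripper": 0}
    - {"dx": 0, "dy": 0, "dz": -6, "yaw": 0, "gripper": 0}
    - {"dx": 0, "dy": 0, "dz": -8, "yaw": 0, "gripper": 0}

```text
clock: 3.15
tcp_pos: [0.4869, 0.2352, 0.2533]
orientation: [-2.377, -2.052, 0.003]
contact_force: [-0.3, -0.3, -0.3]
grip_width: 0.0085
gripper_force: 49.7
```

send_rows:
  steps:
    - {"dx": 0, "dy": 0, "dz": -2, "yaw": 0, "gripper": 0}
    - {"dx": 0, "dy": 0, "dz": -4, "yaw": 0, "gripper": 0}
    - {"dx": 0, "dy": 0, "dz": -5, "yaw": 0, "gripper": 0}
    - {"dx": 0, "dy": 0, "dz": -5, "yaw": 0, "gripper": 0}

```text
clock: 3.65
tcp_pos: [0.4879, 0.2354, 0.3029]
orientation: [-2.378, -2.052, -0.001]
contact_force: [-0.0, 0.3, -1.3]
grip_width: 0.0091
gripper_force: 49.7
```

```bash
cat > gate.py <<'E'
from h import *
# gate from side + top clouds near the gripper
s=status.get_obs();p=s['tcp_pos']
for n in('side','top'):
    f=grab(n);X=cloud(f);d=X-p
    c=f['color'].astype(int);
    m=(d[...,2]>-.1)&(d[...,2]<-.035)&(abs(d[...,0])<.06)&(abs(d[...,1])<.11)
    Q=X[m];print(n,m.sum(), Q.min(0).round(4),Q.max(0).round(4)) if m.sum() else print(n,0)
    if m.sum()>40:
        print(cv2.minAreaRect((Q[:,:2]*1000).astype(np.float32)))
        A=np.c_[Q[:,1:],np.ones(len(Q))];print('x=a*y+b*z+c',np.linalg.lstsq(A,Q[:,0],rcond=None)[0].round(3))
    cv2.imwrite(f'/tmp/{n}.png',f['color'][...,::-1])
E
python3 gate.py; python3 -c "
from h import *
go([.448,-.25,.28],1)"
```

```text
side 240 [0.4724 0.1374 0.2176] [0.4997 0.3148 0.2677]
((489.0971374511719, 225.94500732421875), (178.89193725585938, 7.613401412963867), 81.47003173828125)
x=a*y+b*z+c [ 0.138 -0.02   0.46 ]
top 62 [0.4717 0.1423 0.215 ] [0.4854 0.2327 0.2663]
((478.40545654296875, 187.66445922851562), (91.08729553222656, 5.370601654052734), 84.57203674316406)
x=a*y+b*z+c [ 0.134 -0.024  0.459]
d cm [-48.56   3.21   2.2 ] yaw opts -9.4 170.6 cur [0.4876 0.2351 0.3017] yang -8.4 tilt [-0.001 -0.001 -1.   ] j [-0.94  0.22  0.44  1.84 -0.11  1.1  -0.6 ] w 0.0091 F [ 1.  -0.8 -1.6] gf 49.7 t 3.75
```

send_rows:
  steps:
    - {"dx": -5, "dy": 0.3, "dz": 0, "yaw": -1, "gripper": 0}
    - {"dx": -10, "dy": 0.6, "dz": 0, "yaw": -2, "gripper": 0}
    - {"dx": -15, "dy": 0.9, "dz": 0, "yaw": -3, "gripper": 0}
    - {"dx": -20, "dy": 1.2, "dz": 0, "yaw": -4, "gripper": 0}
    - {"dx": -25, "dy": 1.5, "dz": 0, "yaw": -5, "gripper": 0}

```text
clock: 4.38
tcp_pos: [0.4653, -0.0159, 0.3016]
orientation: [-2.286, -2.153, 0.002]
contact_force: [0.7, -0.7, -1.4]
grip_width: 0.0088
gripper_force: 49.8
```

```bash
python3 -c "
from h import *
go([.448,-.248,.28],1)"
```

```text
d cm [-23.27  -0.34   2.16] yaw opts -4.4 175.6 cur [ 0.4653 -0.0159  0.3016] yang -3.4 tilt [-0.001 -0.    -1.   ] j [-0.66  0.07  0.6   2.01 -0.05  1.08 -0.1 ] w 0.0088 F [ 0.7 -0.7 -1.4] gf 49.8 t 4.38
```

send_rows:
  steps:
    - {"dx": -5, "dy": -0.1, "dz": 0, "yaw": -1, "gripper": 0}
    - {"dx": -10, "dy": -0.2, "dz": 0, "yaw": -2, "gripper": 0}
    - {"dx": -15, "dy": -0.3, "dz": 0, "yaw": -3, "gripper": 0}
    - {"dx": -20, "dy": -0.3, "dz": 0, "yaw": -4, "gripper": 0}
    - {"dx": -23.3, "dy": -0.3, "dz": 1, "yaw": -4.4, "gripper": 0}

```text
clock: 5.0
tcp_pos: [0.4485, -0.2491, 0.2921]
orientation: [2.205, 2.237, -0.0]
contact_force: [0.8, 0.5, -1.1]
grip_width: 0.0089
gripper_force: 49.7
```

send_rows:
  steps:
    - {"dx": 0, "dy": 0, "dz": 3, "yaw": 0, "gripper": 0}
    - {"dx": 0, "dy": 0, "dz": 6, "yaw": 0, "gripper": 0}
    - {"dx": 0, "dy": 0, "dz": 9, "yaw": 0, "gripper": 0}
    - {"dx": 0, "dy": 0, "dz": 11, "yaw": 0, "gripper": 0}
    - {"dx": 0, "dy": 0, "dz": 11, "yaw": 0, "gripper": 0}

```text
clock: 5.62
tcp_pos: [0.4477, -0.246, 0.1805]
orientation: [-2.201, -2.236, 0.004]
contact_force: [0.0, -0.1, 0.0]
grip_width: 0.0089
gripper_force: 49.7
```

```bash
python3 gate.py
python3 - <<'E'
from h import *
go([.448,-.248,.102],1)
f=dict(np.load('/tmp/side.npz'))
def proj(P):
    c=np.array(P)@f['R'].T+f['t'];return (c@f['K'].T)[:,:2]/c[:,2:]
u=proj([[.448,-.25,.05]])[0].astype(int)
cr=f['color'][u[1]-95:u[1]+65,u[0]-100:u[0]+100,::-1];cv2.imwrite('pics/e.png',cv2.resize(cr,(750,600),interpolation=cv2.INTER_CUBIC))
X=cloud(f)
# wires seen from the side: points between z .05 and .07
m=(X[...,2]>.05)&(X[...,2]<.066)&(abs(X[...,1]+.256)<.06)&(X[...,0]>.39)&(X[...,0]<.56)
q=X[m][:,0]*np.cos(.01745)+X[m][:,1]*np.sin(.01745);h,e=np.histogram(q,np.arange(.39,.56,.002));print([(round(x,3),n) for x,n in zip(e,h)if n])
E
```

```text
side 1016 [ 0.4443 -0.3425  0.0942] [ 0.4538 -0.1647  0.1455]
((446.84967041015625, -253.62576293945312), (7.304192543029785, 177.72927856445312), 2.221262216567993)
x=a*y+b*z+c [-0.018 -0.015  0.444]
top 35 [ 0.4449 -0.2395  0.0966] [ 0.4498 -0.1637  0.1378]
d cm [-0.12 -0.11  8.04] yaw opts -0.1 179.9 cur [ 0.4491 -0.2468  0.1824] yang 0.9 tilt [-0.001 -0.    -1.   ] j [-0.2   0.37  0.72  2.05 -0.32  0.84  0.72] w 0.0089 F [ 0.2 -0.  -1.5] gf 49.7 t 5.72
[(np.float64(0.408), np.int64(20)), (np.float64(0.41), np.int64(62)), (np.float64(0.412), np.int64(43)), (np.float64(0.414), np.int64(11)), (np.float64(0.43), np.int64(17)), (np.float64(0.432), np.int64(66)), (np.float64(0.434), np.int64(41)), (np.float64(0.436), np.int64(13)), (np.float64(0.452), np.int64(18)), (np.float64(0.454), np.int64(60)), (np.float64(0.456), np.int64(44)), (np.float64(0.458), np.int64(6)), (np.float64(0.46), np.int64(1)), (np.float64(0.474), np.int64(3)), (np.float64(0.476), np.int64(14)), (np.float64(0.478), np.int64(13)), (np.float64(0.48), np.int64(6)), (np.float64(0.496), np.int64(8)), (np.float64(0.498), np.int64(38)), (np.float64(0.5), np.int64(27)), (np.float64(0.502), np.int64(6)), (np.float64(0.518), np.int64(21)), (np.float64(0.52), np.int64(56)), (np.float64(0.522), np.int64(39)), (np.float64(0.524), np.int64(11)), (np.float64(0.526), np.int64(73)), (np.float64(0.528), np.int64(41)), (np.float64(0.53), np.int64(14)), (np.float64(0.532), np.int64(11)), (np.float64(0.534), np.int64(3)), (np.float64(0.536), np.int64(1))]
```

View pics/e.png

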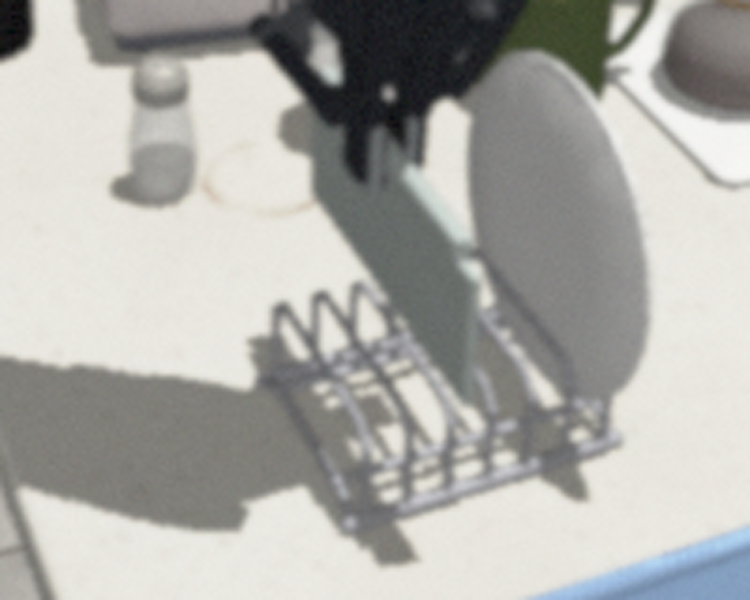

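The side crop shows the gate hanging vertical above the rack, over the gap at about (440,370), and the depth comparison puts it within 1 mm of the slot's middle. I'll lower it.

send_rows:
  steps:
    - {"dx": 0, "dy": -0.1, "dz": 2, "yaw": 0, "gripper": 0}
    - {"dx": 0, "dy": -0.1, "dz": 3.5, "yaw": 0, "gripper": 0}
    - {"dx": 0, "dy": -0.1, "dz": 5, "yaw": 0, "gripper": 0}
    - {"dx": 0, "dy": -0.1, "dz": 6.5, "yaw": 0, "gripper": 0}
    - {"dx": 0, "dy": -0.1, "dz": 7.2, "yaw": 0, "gripper": 0}

```text
clock: 6.35
tcp_pos: [0.4478, -0.2466, 0.1092]
orientation: [-2.202, -2.239, 0.001]
contact_force: [-0.9, 0.3, -2.3]
grip_width: 0.0088
gripper_force: 49.7
```

send_rows:
  steps:
    - {"dx": 0, "dy": 0, "dz": 0.2, "yaw": 0, "gripper": 0}
    - {"dx": 0, "dy": 0, "dz": 0.4, "yaw": 0, "gripper": 0}
    - {"dx": 0, "dy": 0, "dz": 0.4, "yaw": 0, "gripper": 0}

```text
clock: 6.72
tcp_pos: [0.4484, -0.2468, 0.1065]
orientation: [2.203, 2.239, 0.0]
contact_force: [-0.6, 0.9, -1.2]
grip_width: 0.0089
gripper_force: 49.7
```

```bash
python3 gate.py; python3 -c "
from h import *
go([.448,-.248,.102],1)"
```

```text
side 1975 [ 0.4034 -0.3438  0.0065] [ 0.5082 -0.1653  0.0714]
((456.5211486816406, -254.37860107421875), (103.84296417236328, 178.578125), 1.26228928565979)
x=a*y+b*z+c [-0.087  0.302  0.413]
top 289 [ 0.4031 -0.2545  0.0065] [ 0.5071 -0.1502  0.0698]
((465.9097595214844, -201.020751953125), (75.26226806640625, 116.70806884765625), 56.71409606933594)
x=a*y+b*z+c [-0.5    0.153  0.355]
d cm [-0.12 -0.04  0.46] yaw opts -0.1 179.9 cur [ 0.4484 -0.2468  0.1066] yang 0.9 tilt [ 0.001 -0.    -1.   ] j [-0.11  0.49  0.62  2.1  -0.45  0.69  0.83] w 0.0091 F [ 0.2 -0.6 -0.9] gf 49.7 t 6.83
```

No contact yet, so I'll feel down in small steps.

send_rows:
  steps:
    - {"dx": 0, "dy": 0, "dz": 0.15, "yaw": 0, "gripper": 0}
    - {"dx": 0, "dy": 0, "dz": 0.3, "yaw": 0, "gripper": 0}
    - {"dx": 0, "dy": 0, "dz": 0.3, "yaw": 0, "gripper": 0}

```text
clock: 7.2
tcp_pos: [0.4489, -0.247, 0.1042]
orientation: [2.203, 2.239, 0.002]
contact_force: [-1.7, 2.9, 9.8]
grip_width: 0.0091
gripper_force: 51.2
```

send_rows:
  steps:
    - {"dx": 0, "dy": 0, "dz": 0.1, "yaw": 0, "gripper": 0}
    - {"dx": 0, "dy": 0, "dz": 0.2, "yaw": 0, "gripper": 0}
    - {"dx": 0, "dy": 0, "dz": 0.2, "yaw": 0, "gripper": 0}

```text
clock: 7.58
tcp_pos: [0.4503, -0.2472, 0.1037]
orientation: [2.202, 2.237, 0.006]
contact_force: [-2.0, 4.1, 24.9]
grip_width: 0.0089
gripper_force: 53.8
```

Contact with the rails is felt. I'll ease off and release.

send_rows:
  steps:
    - {"dx": 0, "dy": 0, "dz": -0.3, "yaw": 0, "gripper": 0}
    - {"dx": 0, "dy": 0, "dz": -0.3, "yaw": 0, "gripper": 0.2}
    - {"dx": 0, "dy": 0, "dz": -0.3, "yaw": 0, "gripper": 0.5}
    - {"dx": 0, "dy": 0, "dz": -0.3, "yaw": 0, "gripper": 0.5}
    - {"dx": 0, "dy": 0, "dz": -0.3, "yaw": 0, "gripper": 0.5}

```text
clock: 8.2
tcp_pos: [0.4481, -0.2467, 0.1041]
orientation: [-2.203, -2.239, 0.0]
contact_force: [-0.9, 0.4, 0.2]
grip_width: 0.0426
gripper_force: 0.0
```

send_rows:
  steps:
    - {"dx": 0, "dy": 0, "dz": -2, "yaw": 0, "gripper": 0.5}
    - {"dx": 0, "dy": 0, "dz": -5, "yaw": 0, "gripper": 0.5}
    - {"dx": 0, "dy": 0, "dz": -10, "yaw": 0, "gripper": 0.5}
    - {"dx": 0, "dy": 0, "dz": -15, "yaw": 0, "gripper": 0.6}
    - {"dx": 0, "dy": 0, "dz": -17, "yaw": 0, "gripper": 0.6}

```text
clock: 8.82
tcp_pos: [0.449, -0.2475, 0.277]
orientation: [2.201, 2.237, 0.004]
contact_force: [-0.2, 0.2, -1.3]
grip_width: 0.0512
gripper_force: 0.0
```

Run:
```python
from h import *
f=grab('side');X=cloud(f)
m=(X[...,2]>.07)&(X[...,2]<.12)&(abs(X[...,1]+.25)<.1)&(abs(X[...,0]-.45)<.04)
Q=X[m];print(m.sum(),Q.min(0).round(4),Q.max(0).round(4));A=np.c_[Q[:,1:],np.ones(len(Q))];print(np.linalg.lstsq(A,Q[:,0],rcond=None)[0].round(3))
cv2.imwrite('pics/f.png',cv2.resize(f['color'][150:340,200:400,::-1],(600,570),interpolation=cv2.INTER_CUBIC))
f=dict(np.load('/tmp/top.npz'))
c=np.array([.5325,.224,.25])
go(c,None)
```

```text
842 [ 0.4432 -0.3428  0.07  ] [ 0.4551 -0.1657  0.1073]
[-0.019  0.033  0.44 ]
d cm [47.05  9.01  2.83]  cur [ 0.4497 -0.2479  0.2783] yang 0.9 tilt [ 0.006 -0.001 -1.   ] j [-0.3   0.23  0.81  1.95 -0.19  1.03  0.61] w 0.0515 F [ 1.  -0.4  0.9] gf 0.0 t 8.88
```

View pics/f.png

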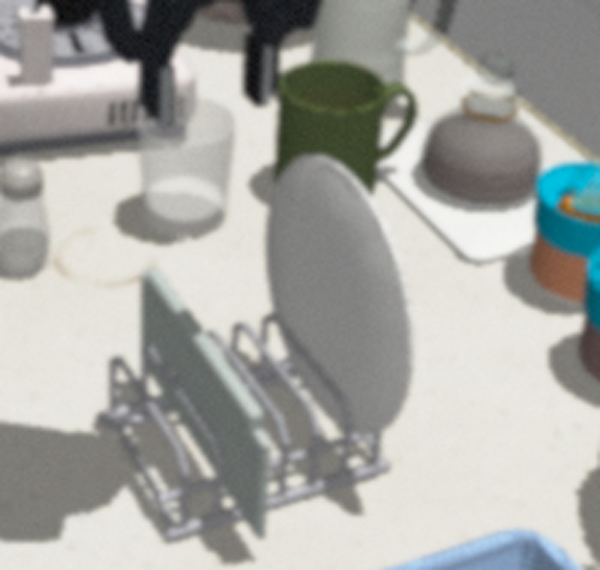

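The gate stands in the slot from about (150,290) to (255,510), between the second and third wires, and the gripper is clear. Next I'll locate the cap without the gate in the way.

```bash
cat > cap.py <<'E'
from h import *
def cap(n):
    f=grab(n);X=cloud(f);c=f['color'].astype(int)
    near=(abs(X[...,0]-.5325)<.09)&(abs(X[...,1]-.224)<.09)
    m=near&(X[...,2]>.119)&(X[...,2]<.136)&(abs(X[...,0]-.5325)<.04)&(abs(X[...,1]-.224)<.04)
    (x,y),r=cv2.minEnclosingCircle((X[m][:,:2]*1000).astype(np.float32));print(n,'cap',m.sum(),x,y,r,np.median(X[m],0))
    m=near&(X[...,2]>.074)&(X[...,2]<.084)&(c.max(-1)<200)
    return f,X
if __name__=='__main__':
    f,X=cap('top');go([.5325,.224,.25],-9)
E
python3 cap.py
```

```text
top cap 295 532.1874389648438 222.80838012695312 27.61383056640625 [0.53145474 0.22207355 0.12625517]
d cm [46.99  9.07  2.66] yaw opts 9.9 -170.1 cur [ 0.4494 -0.2473  0.2764] yang 0.9 tilt [ 0.005 -0.001 -1.   ] j [-0.3   0.23  0.81  1.96 -0.19  1.03  0.61] w 0.0510 F [ 0.8  0.6 -0.1] gf 0.0 t 8.93
```

send_rows:
  steps:
    - {"dx": 5, "dy": 1, "dz": 0, "yaw": 2, "gripper": 0.8}
    - {"dx": 10, "dy": 2, "dz": 0, "yaw": 4, "gripper": 1}
    - {"dx": 15, "dy": 3, "dz": 0, "yaw": 6, "gripper": 1}
    - {"dx": 20, "dy": 4, "dz": 0, "yaw": 8, "gripper": 1}
    - {"dx": 25, "dy": 5, "dz": 0, "yaw": 10, "gripper": 1}

```text
clock: 9.55
tcp_pos: [0.4935, 0.0057, 0.2731]
orientation: [-2.39, -2.037, 0.002]
contact_force: [0.8, 0.9, -0.9]
grip_width: 0.0853
gripper_force: 0.0
```

```bash
python3 -c "
from h import *
go([.532,.2225,.2],-9)"
```

```text
d cm [22.01  0.37  7.3 ] yaw opts -0.1 179.9 cur [0.4935 0.0057 0.2731] yang -9.1 tilt [-0.002 -0.    -1.   ] j [-0.75  0.18  0.7   1.99 -0.13  1.02 -0.15] w 0.0853 F [ 0.8  0.9 -0.9] gf 0.0 t 9.55
```

send_rows:
  steps:
    - {"dx": 5.5, "dy": 0.1, "dz": 0, "yaw": 0, "gripper": 1}
    - {"dx": 11, "dy": 0.2, "dz": 0, "yaw": 0, "gripper": 1}
    - {"dx": 16.5, "dy": 0.3, "dz": 2, "yaw": 0, "gripper": 1}
    - {"dx": 22, "dy": 0.4, "dz": 5, "yaw": 0, "gripper": 1}
    - {"dx": 22, "dy": 0.4, "dz": 5, "yaw": 0, "gripper": 1}

```text
clock: 10.18
tcp_pos: [0.5301, 0.2255, 0.2197]
orientation: [-2.38, -2.047, 0.01]
contact_force: [0.3, -1.4, -0.0]
grip_width: 0.0854
gripper_force: 0.0
```

Run:
```python
from cap import *
go([.532,.2225,.113],-9)
f,X=cap('wrist')
cv2.imwrite('pics/g.png',f['color'][...,::-1])
```

```text
d cm [-0.23  0.29 10.67] yaw opts 0.4 -179.6 cur [0.5301 0.2255 0.2197] yang -8.6 tilt [-0.006 -0.003 -1.   ] j [-0.95  0.4   0.56  1.86 -0.25  0.96 -0.42] w 0.0854 F [ 0.3 -1.4 -0. ] gf 0.0 t 10.18
wrist cap 2778 531.4779052734375 223.1507110595703 27.55571937561035 [0.53159534 0.22562529 0.12731875]
```

View pics/g.png

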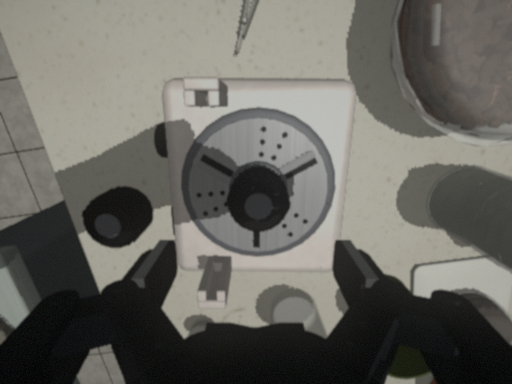

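The wrist view shows the cap at (258,197) and the empty uprights at (203,92) and (213,280). The cap position is confirmed at (0.532, 0.223), so I'll descend on it.

send_rows:
  steps:
    - {"dx": -0.2, "dy": 0.2, "dz": 3, "yaw": 0, "gripper": 1}
    - {"dx": -0.2, "dy": 0.2, "dz": 6, "yaw": 0, "gripper": 1}
    - {"dx": -0.2, "dy": 0.2, "dz": 9, "yaw": 0, "gripper": 1}
    - {"dx": -0.2, "dy": 0.2, "dz": 10.6, "yaw": 0, "gripper": 1}
    - {"dx": -0.2, "dy": 0.2, "dz": 10.6, "yaw": 0, "gripper": 1}

```text
clock: 10.85
tcp_pos: [0.534, 0.2171, 0.1176]
orientation: [-2.391, -2.037, 0.003]
contact_force: [0.3, -0.7, 0.1]
grip_width: 0.0858
gripper_force: 0.0
```

```bash
python3 -c "
from h import *
go([.532,.223,.113],-9)"
```

```text
d cm [ 0.55 -0.29  0.46] yaw opts -0.1 179.9 cur [0.534  0.2171 0.1176] yang -9.1 tilt [-0.002 -0.001 -1.   ] j [-0.87  0.53  0.5   1.94 -0.36  0.76 -0.33] w 0.0858 F [ 0.3 -0.7  0.1] gf 0.0 t 10.85
```

send_rows:
  steps:
    - {"dx": 0.5, "dy": -0.2, "dz": 0.4, "yaw": 0, "gripper": 1}
    - {"dx": 0.5, "dy": -0.2, "dz": 0.4, "yaw": 0, "gripper": 1}
    - {"dx": 0.5, "dy": -0.2, "dz": 0.4, "yaw": 0, "gripper": 1}

```text
clock: 11.22
tcp_pos: [0.5335, 0.224, 0.1149]
orientation: [2.389, 2.039, 0.002]
contact_force: [-0.1, -0.6, -0.4]
grip_width: 0.0856
gripper_force: 0.0
```

```bash
python3 -c "
from h import *
go([.532,.223,.113],-9)"
```

```text
d cm [-0.12 -0.13  0.19] yaw opts -0.0 180.0 cur [0.5335 0.224  0.1149] yang -9.0 tilt [ 0.001  0.001 -1.   ] j [-0.88  0.54  0.49  1.93 -0.36  0.76 -0.34] w 0.0856 F [-0.1 -0.6 -0.4] gf 0.0 t 11.22
```

send_rows:
  steps:
    - {"dx": -0.1, "dy": -0.1, "dz": 0.1, "yaw": 0, "gripper": 0.4}
    - {"dx": -0.1, "dy": -0.1, "dz": 0.1, "yaw": 0, "gripper": 0.4}
    - {"dx": -0.1, "dy": -0.1, "dz": 0.1, "yaw": 0, "gripper": 0.4}
    - {"dx": -0.1, "dy": -0.1, "dz": 0.1, "yaw": 0, "gripper": 0.4}
    - {"dx": -0.1, "dy": -0.1, "dz": 0.1, "yaw": 0, "gripper": 0.4}
  force: 40

```text
clock: 11.85
tcp_pos: [0.532, 0.2227, 0.1134]
orientation: [-2.39, -2.039, 0.0]
contact_force: [-2.0, -1.1, 4.5]
grip_width: 0.0517
gripper_force: 40.9
```

```bash
python3 -c "
from h import *
go([.532,.223,.113],-9);print(status.get_obs()['moment'])"
```

```text
d cm [ 0.03 -0.01  0.04] yaw opts -0.1 179.9 cur [0.532  0.2227 0.1134] yang -9.1 tilt [-0. -0. -1.] j [-0.88  0.54  0.49  1.94 -0.36  0.75 -0.33] w 0.0517 F [-2.  -1.1  4.5] gf 40.9 t 11.85
[-0.2010858   0.44361338  0.02992607]
```

Gripped. I'll try one way in small turns, watching the moment.

send_rows:
  steps:
    - {"dx": 0, "dy": 0, "dz": 0, "yaw": 3, "gripper": 0.4}
    - {"dx": 0, "dy": 0, "dz": 0, "yaw": 6, "gripper": 0.4}
    - {"dx": 0, "dy": 0, "dz": 0, "yaw": 9, "gripper": 0.4}
    - {"dx": 0, "dy": 0, "dz": 0, "yaw": 12, "gripper": 0.4}
    - {"dx": 0, "dy": 0, "dz": 0, "yaw": 12, "gripper": 0.4}

```text
clock: 12.48
tcp_pos: [0.5327, 0.223, 0.1136]
orientation: [2.589, 1.778, 0.002]
contact_force: [0.4, -0.2, 4.3]
grip_width: 0.0515
gripper_force: 40.9
```

```bash
python3 -c "
from h import *
go([.532,.223,.113],-9);print(status.get_obs()['moment'])"
```

```text
d cm [-0.02 -0.06  0.06] yaw opts -12.0 168.0 cur [0.5327 0.223  0.1136] yang -21.0 tilt [ 0.001  0.    -1.   ] j [-0.92  0.55  0.55  1.94 -0.41  0.76 -0.5 ] w 0.0515 F [ 0.4 -0.2  4.3] gf 40.9 t 12.47
[-0.14132851  0.0063576  -0.01929823]
```

send_rows:
  steps:
    - {"dx": 0, "dy": 0, "dz": 0, "yaw": 3, "gripper": 0.4}
    - {"dx": 0, "dy": 0, "dz": 0, "yaw": 6, "gripper": 0.4}
    - {"dx": 0, "dy": 0, "dz": 0, "yaw": 6, "gripper": 0.4}

```text
clock: 12.85
tcp_pos: [0.5326, 0.223, 0.1135]
orientation: [2.678, 1.642, 0.002]
contact_force: [0.2, 0.1, 4.7]
grip_width: 0.0518
gripper_force: 41.0
```

```bash
python3 -c "
from h import *
go([.532,.223,.113],-9);print(status.get_obs()['moment'])"
```

```text
d cm [-0.03 -0.05  0.05] yaw opts -18.0 162.0 cur [0.5326 0.223  0.1135] yang -27.0 tilt [ 0.001  0.    -1.   ] j [-0.94  0.56  0.58  1.94 -0.43  0.76 -0.59] w 0.0518 F [0.2 0.1 4.7] gf 41.0 t 12.85
[-0.06980485 -0.09599719 -0.01340241]
```

send_rows:
  steps:
    - {"dx": 0, "dy": 0, "dz": 0, "yaw": 3, "gripper": 0.4}
    - {"dx": 0, "dy": 0, "dz": 0, "yaw": 5, "gripper": 0.4}
    - {"dx": 0, "dy": 0, "dz": 0, "yaw": 5, "gripper": 0.4}

```text
clock: 13.22
tcp_pos: [0.5325, 0.223, 0.1135]
orientation: [2.748, 1.523, 0.001]
contact_force: [1.2, -0.4, 5.2]
grip_width: 0.0519
gripper_force: 41.0
```

```bash
python3 -c "
from h import *
go([.532,.223,.113],-9);print(status.get_obs()['moment'])"
```

```text
d cm [-0.02 -0.04  0.05] yaw opts -23.0 157.0 cur [0.5325 0.223  0.1135] yang -32.0 tilt [ 0.001  0.    -1.   ] j [-0.95  0.56  0.6   1.94 -0.45  0.77 -0.66] w 0.0519 F [ 1.2 -0.4  5.2] gf 41.0 t 13.22
[-0.06758469 -0.15939386  0.03731014]
```

send_rows:
  steps:
    - {"dx": 0, "dy": 0, "dz": 0, "yaw": 3, "gripper": 0.4}
    - {"dx": 0, "dy": 0, "dz": 0, "yaw": 6, "gripper": 0.4}
    - {"dx": 0, "dy": 0, "dz": 0, "yaw": 9, "gripper": 0.4}
    - {"dx": 0, "dy": 0, "dz": 0, "yaw": 9, "gripper": 0.4}

```text
clock: 13.72
tcp_pos: [0.5322, 0.2229, 0.1133]
orientation: [2.859, 1.302, 0.0]
contact_force: [0.4, 0.3, 4.7]
grip_width: 0.0513
gripper_force: 41.0
```

```bash
python3 -c "
from h import *
go([.532,.223,.113],-9);print(status.get_obs()['moment'])"
```

```text
d cm [-0.   -0.02  0.03] yaw opts -32.0 148.0 cur [0.5322 0.2229 0.1133] yang -41.0 tilt [ 0. -0. -1.] j [-0.98  0.57  0.64  1.94 -0.48  0.78 -0.78] w 0.0513 F [0.4 0.3 4.7] gf 41.0 t 13.72
[-0.01092107 -0.09247006  0.01412732]
```

It has passed the stop range with no resistance, so this way is free. On to about 78°.

send_rows:
  steps:
    - {"dx": 0, "dy": 0, "dz": 0, "yaw": 5, "gripper": 0.4}
    - {"dx": 0, "dy": 0, "dz": 0, "yaw": 10, "gripper": 0.4}
    - {"dx": 0, "dy": 0, "dz": 0, "yaw": 15, "gripper": 0.4}
    - {"dx": 0, "dy": 0, "dz": 0, "yaw": 20, "gripper": 0.4}
    - {"dx": 0, "dy": 0, "dz": 0, "yaw": 23, "gripper": 0.4}

```text
clock: 14.35
tcp_pos: [0.532, 0.2229, 0.1133]
orientation: [-3.062, -0.704, 0.0]
contact_force: [-0.4, 0.5, 5.0]
grip_width: 0.0514
gripper_force: 41.0
```

send_rows:
  steps:
    - {"dx": 0, "dy": 0, "dz": 0, "yaw": 5, "gripper": 0.4}
    - {"dx": 0, "dy": 0, "dz": 0, "yaw": 10, "gripper": 0.4}
    - {"dx": 0, "dy": 0, "dz": 0, "yaw": 15, "gripper": 0.4}
    - {"dx": 0, "dy": 0, "dz": 0, "yaw": 20, "gripper": 0.4}
    - {"dx": 0, "dy": 0, "dz": 0, "yaw": 23, "gripper": 0.4}

```text
clock: 14.98
tcp_pos: [0.532, 0.2229, 0.1132]
orientation: [3.14, 0.079, -0.0]
contact_force: [-0.1, -0.2, 4.2]
grip_width: 0.0514
gripper_force: 41.0
```

```bash
python3 -c "
from h import *
go([.532,.223,.113],-9);print(status.get_obs()['moment'])"
```

```text
d cm [ 0.   -0.01  0.02] yaw opts -78.1 101.9 cur [0.532  0.2229 0.1132] yang -87.1 tilt [-0. -0. -1.] j [-1.12  0.65  0.85  1.95 -0.66  0.84 -1.42] w 0.0514 F [-0.1 -0.2  4.2] gf 41.0 t 14.97
[ 0.0295791   0.00947751 -0.0155189 ]
```

send_rows:
  steps:
    - {"dx": 0, "dy": 0, "dz": -0.3, "yaw": 0, "gripper": 0.4}
    - {"dx": 0, "dy": 0, "dz": -0.6, "yaw": 0, "gripper": 0.4}
    - {"dx": 0, "dy": 0, "dz": -0.6, "yaw": 0, "gripper": 0.4}
    - {"dx": 0, "dy": 0, "dz": -0.6, "yaw": 0, "gripper": 0.4}

```text
clock: 15.48
tcp_pos: [0.5315, 0.2227, 0.1189]
orientation: [3.14, 0.081, -0.002]
contact_force: [-0.2, 0.6, -0.9]
grip_width: 0.0517
gripper_force: 41.8
```

Free: the force now equals just the cap's weight. I'll lift straight up by 15 cm in all.

send_rows:
  steps:
    - {"dx": 0, "dy": 0, "dz": -1.5, "yaw": 0, "gripper": 0.4}
    - {"dx": 0, "dy": 0, "dz": -3, "yaw": 0, "gripper": 0.4}
    - {"dx": 0, "dy": 0, "dz": -4.5, "yaw": 0, "gripper": 0.4}
    - {"dx": 0, "dy": 0, "dz": -6, "yaw": 0, "gripper": 0.4}
    - {"dx": 0, "dy": 0, "dz": -8, "yaw": 0, "gripper": 0.4}

```text
clock: 16.1
tcp_pos: [0.5318, 0.2228, 0.2004]
orientation: [3.14, 0.081, -0.001]
contact_force: [0.2, -0.2, -0.4]
grip_width: 0.0514
gripper_force: 42.5
```

send_rows:
  steps:
    - {"dx": 0, "dy": 0, "dz": -2, "yaw": 0, "gripper": 0.4}
    - {"dx": 0, "dy": 0, "dz": -4, "yaw": 0, "gripper": 0.4}
    - {"dx": 0, "dy": 0, "dz": -6, "yaw": 0, "gripper": 0.4}
    - {"dx": 0, "dy": 0, "dz": -7, "yaw": 0, "gripper": 0.4}
    - {"dx": 0, "dy": 0, "dz": -7, "yaw": 0, "gripper": 0.4}

```text
clock: 16.73
tcp_pos: [0.5323, 0.223, 0.2699]
orientation: [-3.14, -0.081, -0.001]
contact_force: [0.3, -1.3, -0.5]
grip_width: 0.0514
gripper_force: 42.5
```

Run:
```python
from h import *
f=grab('side');go([.532,.223,.263],-9)
cv2.imwrite('pics/h.png',cv2.resize(f['color'][60:340,110:400,::-1],(725,600),interpolation=cv2.INTER_CUBIC))
```

```text
d cm [ 0.01 -0.01  0.62] yaw opts -78.1 101.9 cur [0.5319 0.2229 0.2692] yang -87.1 tilt [-0.  0. -1.] j [-1.27  0.47  1.05  1.83 -0.46  1.11 -1.58] w 0.0514 F [ 0.4 -0.2 -1. ] gf 42.5 t 16.77
```

View pics/h.png

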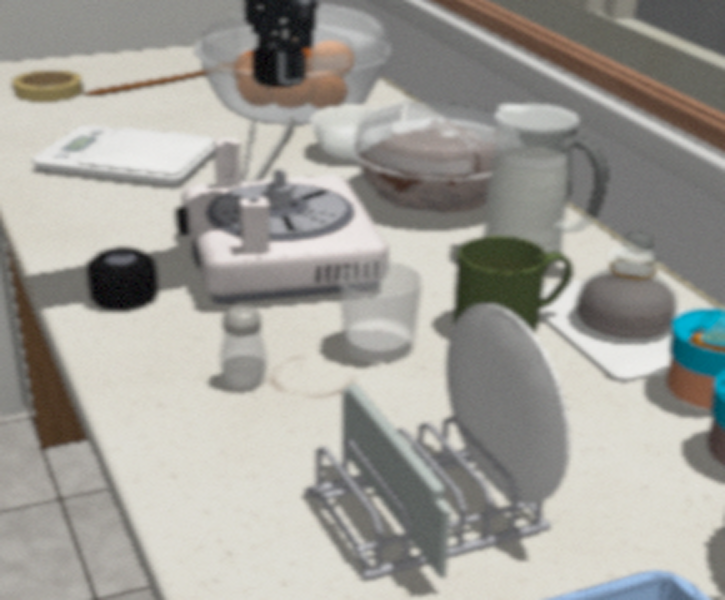

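The cap is held level in the gripper at about (280,65), the hub is bare at (280,190), the gate stands in the rack, and the bystanders have not moved. I'll hand it in.

```bash
python3 -c "
from bench import workorder
print(workorder.hand_in())"
```

```text
the job is handed in; nothing more can be done
None
```

The job is handed in: the gate stands released in the rack's free slot at x = -33 mm. The cap came free turning clockwise (seen from above) and is held level about 15 cm above its seat, with the glass, mug and salt shaker untouched.

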